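Stand up the laboratory's climate monitor

ROBOT

A 6-joint arm with a two-finger parallel gripper is mounted at the origin on the work surface. World frame = base frame: x ahead of the robot, y to its left, z up, the work surface at z = 0. Lengths are in m, angles in degrees, forces in N, time in s.
With the tool pointing down it reaches from about 0.35 to 0.875 m from the base axis. Payload 4.2 kg.
Tool frame: the origin (TCP) lies midway between the tips of the shut fingers; the grasp point (between the pads) lies 19 mm behind it; y points along the fingers, z is the direction in which the jaws open and shut, and the axes are right-handed (so a half turn about y gives the same grasp; the last joint's range is limited). The gripper opens to 87 mm and grips with 3 to 60 N. Pads are 19 mm wide; open, the fingers measure 117 mm over their backs; the gripper's body (75 mm by 190 mm) begins 51 mm behind the grasp point.
Start: joints at [84.889, 22.042, 0.453, 0, -68.411, -14.817], TCP at [0.213, 0.588, 0.223] pointing down, gripper open.
Joint ranges: [-179.83, 179.83], [-69.29, 118.12], [-61.27, 80.66], [-181.25, 117.63], [-171.15, -9.14], [-177.46, 177.46]. Speed limits (degrees/s): [159.86, 159.86, 180, 180, 180, 180].

INTERFACE

Orientations are given as [roll, pitch, yaw] about the fixed x, y, z axes, in that order (R = Rz(yaw) Ry(pitch) Rx(roll)).
In Python, from workcell import env gives the robot as it stands. The module is installed in compiled form; this text tells all that it offers. Calls block until the motion is done:
- env.goto(position, orientation): joint-space move of the TCP to a pose.
- env.move_straight(position, rotation=None, rate=0.15, force_limit=None): straight line of the TCP; rotation=None keeps the orientation; rate is the mean speed in m/s. With force_limit (N) it stops when the force on the tool has changed by that much, and returns True; else False.
- env.set_joints(angles): joint-space move.
- env.gripper_to(opening, grasp_force=None): opening from 0.0 (shut) to 1.0 (fully open); grasp_force is the grip in N (None keeps the last); returns when the fingers have stopped.
- env.dwell(seconds).
- env.inverse_kinematics(position, orientation): joint angles nearest the present ones, or None.
- env.read_state(): the state.
- env.grab_frame(name): name is "scene" or "top"; returns a dict with "image" (384x512x3 uint8, blue, green, red), "fx", "fy", "cx", "cy" (pixels), "D" ([k1, k2, p1, p2, k3] as OpenCV has them; the pictures are not rectified), "position" and "orientation" of the camera in the world. Camera axes: x right, y up, looking along -z (the intrinsics and any distortion apply to the point x, -y, -z); pixel columns grow to the right and rows downward; lengths in m; the calibration is good to about 2 mm. A picture is of the moment at which its call begins. There is no depth.
A pose or a line that the arm cannot do raises env.Unreachable and nothing moves.
- env.close_job(): hands the job in, once; it reports no verdict.
Trained networks look in a picture, given as the dict that the camera call returned (one of the last four; its "shot" number tells which), for a name from the list of things; names that differ only in an ending like _2 or _b are one class to them, and where a whole thing is asked for, a point or a joint stands for the part that bears it (a point fixed in the world has none). Each returns a list of dicts, best first, with "score" (0 to 1); they miss things now and then, are a little off and sometimes report something else, mostly with a low value. They report only what shows in the picture. A call takes as long as a camera call.
- env.search_frame(picture, thing): "xyz" ([x, y, z] in m, in world coordinates, good to about 4 mm: the middle of the surface that is visible of it).
- env.trace(picture, thing): "mask" (384x512 bool, what is visible of it).
The state is a dict: "clock": time; "joint_positions": joint angles; "qvel": joint speeds; "joint_torque": joint torques, N m; "position": TCP position; "tool_rot": TCP orientation; "force": force on the tool from outside, world axes, zero at the start; "wrist_torque": the same for the moment, N m; "opening": opening from 0.0 (shut) to 1.0 (fully open).
Only numpy, scipy, OpenCV 4.12 (cv2) and the standard library are available. Lean on these libraries where they do the work, as an engineer would, in place of code of your own. Each camera call takes 0.05 s, during which the arm holds its last target. There are 200 camera calls.

TASK

The room-climate monitor has been taken off the wall and leant face-in against the sample case, with its sensor probe not quite plugged in: first push the probe on its top edge fully home, then swing the wire loop on its back over and down until it snaps fully open as a kickstand. After that take hold of the monitor and bring it upright on the bench, clear of the case; upright it cannot stand by itself, so finish still holding it upright and steady (the program ends while holding) for the colleague who is about to connect its power lead. Leave the discs and the brush where they lie.

Things in the scene. Friction and masses are not known exactly. Their poses are not given: they have to be found in the camera images.
- monitor: room-climate monitor: loose flat white display housing, 32 mm thick (its x), 210 mm wide (y), 180 mm high (z), 0.62 kg give or take a fifth. Origin: middle of its lower edge. z runs up the housing, x points out of its back, the screen looks to -x. It starts leaning about 0.27 rad towards its -x, front face on the far upper edge of the case
- monitor_center (a point): middle of the monitor's housing, 90 mm above its lower edge; axes as monitor
- monitor_top (a point): middle of the monitor's top edge, 180 mm above its lower edge; axes as monitor. The edge is bare here once the loop is down: 32 mm thick, the best place to grip it
- monitor_foot (a point): centre of the monitor's lower edge, which is a rubber half-round of 16 mm radius across the whole thickness; it rolls on it, so upright it does not stand alone. The point is 16 mm above the lowest line, so 16 mm above the bench whenever the monitor stands on it; axes as monitor
- probe_top (a point): centre of the flat top (16 mm wide; head 22 mm in diameter) of the round black and grey sensor probe plugged into the monitor's top edge 70 mm to +y of its middle. The top is 34 mm above the housing's top edge when home, up to 42 mm when not. Its axes are the monitor's
- probe (a joint): how far the probe has been pushed in along the monitor's -z, m: 0 is 8 mm proud, 0.008 is fully home; starts between 0 and 0.003. It is stiff, moves at 4 to 5 N and stays where it is left
- bail_bar (a point): middle of the rubber-sleeved cross bar (12 mm thick, 70 mm long along the monitor's y) of the wire loop on the monitor's back. The loop's arms are 8 mm thick and 110 mm long, pivoted on the back 22 mm to +x of the housing's middle plane and 110 mm above its lower edge. Folded up it is a hanging loop, its bar 40 mm above the top edge
- bail (a joint): angle of the wire loop, rad: 0 folded up along the back, swinging to the monitor's +x and down to a stop at 2.53, fully open as a kickstand. An over-centre spring resists at first (under 0.5 N at the bar) and past about 0.9 throws it down to the stop in a second or so. Open, with the monitor upright, the bar hangs about 14 mm clear of the bench
- case: closed grey plastic carrying case with reference samples, fixed: 150 mm (x) by 300 mm (y) by 115 mm high, origin at the centre of its underside; the monitor leans against its +x upper edge
- disc_a_mid (a point): steel sample disc lying flat on the bench, 40 mm across, 22 mm high, point at its centre; to be left alone
- disc_b_mid (a point): steel sample disc lying flat on the bench, 45 mm across, 30 mm high, point at its centre; to be left alone
- brush_grip (a point): hand brush 160 mm long lying on the bench, point in its handle; to be left alone

How it is judged (in metres and radians):
On the way, in this order (a step that is already met when the one before it is completed fails the run):
1. the probe is pushed fully home (value of joint probe above 0.0065 m), for 0.2 s.
2. the wire loop is swung over centre and stands fully open as a kickstand (value of joint bail above 2.4 rad), for 0.2 s.
At the end, for the whole second after the job is handed in: The monitor is upright within 0.08 rad (4.6 degrees), its lower edge on the bench (no more than 10 mm above it), at rest (under 20 mm/s), gripped or steadied by the fingers with more than 2 N and not touching the case; the probe is home to within 1.5 mm and the kickstand loop open past 2.4 rad (angle between monitor_center's own z axis and vertical below 0.08 rad and height (world z) of monitor_foot below 0.026 m and value of joint probe above 0.0065 m and value of joint bail above 2.4 rad and contact force between the fingers and monitor above 2 N and contact force between monitor and case below 0.1 N and linear speed of monitor below 0.02 m/s); the arm keeps its last pose, push and grip.
It fails at once if the monitor is tipped over (angle between monitor_center's own z axis and vertical above 0.7 rad).
It fails at once if a sample disc or the brush is pushed away (more than 25 mm) (distance of any of disc_a_mid, disc_b_mid, brush_grip from where it was at the start of the episode above 0.025 m).
It also fails if it takes over 58 s, if anything falls off the work surface, if the arm or the gripper's body presses on something with over 40 N, if the wrist force passes 120 N, or if a joint passes its speed limit or range.

## Working session

There is one attempt and no reset: what is moved stays moved. The work goes in short steps, each a Python script; the robot and the scene stay as the last script left them, time stands still between calls to the robot, and variables do not carry over. Pictures are saved under pics/ and viewed, about 8 in all and at most 12, crops included, and the job is handed in when it is done.

```bash
mkdir -p pics; python3 - <<'E'
from workcell import env
import cv2,numpy as np
s=env.read_state();print(s['clock'],s['position'],s['tool_rot'],s['opening'])
ims=[]
for n in("scene","top"):
    f=env.grab_frame(n);ims.append(f['image'])
    print(n,np.round(f['position'],3),np.round(f['orientation'],2),f['fx'],f['D'])
    for t in["monitor","monitor_center","monitor_top","probe_top","bail_bar","case","disc_a_mid","disc_b_mid","brush_grip","monitor_foot"]:
        print(t,[(np.round(r['xyz'],3).tolist(),round(r['score'],2)) for r in env.search_frame(f,t)[:3]])
cv2.imwrite('pics/a.png',cv2.resize(np.vstack(ims),(400*1,600)) if 0 else ims[0]);cv2.imwrite('pics/b.png',ims[1])
E
```

```text
0.0 [0.21279262 0.58700856 0.2214404 ] [-8.98737958e+01  3.86136997e-03  1.60058886e+02] 0.9992509490393924
scene [ 1.135 -0.256  0.851] [41.08 -0.75 62.69] 366.0956280038767 [0.00132123 0.         0.         0.         0.        ]
monitor [([0.517, 0.105, 0.115], 0.71)]
monitor_center [([0.513, 0.11, 0.115], 0.84)]
monitor_top []
probe_top []
bail_bar [([0.504, 0.112, 0.195], 0.74), ([0.512, 0.112, 0.115], 0.54)]
case [([0.398, 0.011, 0.112], 0.66)]
disc_a_mid [([0.505, -0.12, 0.021], 0.58)]
disc_b_mid [([0.566, -0.162, 0.03], 0.73)]
brush_grip [([0.637, 0.278, 0.021], 0.71)]
monitor_foot [([0.522, 0.109, 0.114], 0.55)]
top [0.425 0.048 1.374] [  8.57   0.21 -89.66] 487.0152498439692 [-0.02593075  0.          0.          0.          0.        ]
monitor [([0.502, 0.114, 0.171], 0.62)]
monitor_center [([0.502, 0.114, 0.174], 0.93)]
monitor_top [([0.504, 0.112, 0.174], 0.72)]
probe_top [([0.496, 0.184, 0.211], 0.47)]
bail_bar [([0.498, 0.116, 0.221], 0.51), ([0.4, 0.105, 0.113], 0.38)]
case [([0.502, 0.118, 0.171], 0.67), ([0.5, -0.122, 0.023], 0.62), ([0.398, 0.106, 0.11], 0.61)]
disc_a_mid [([0.498, -0.12, 0.024], 0.51)]
disc_b_mid [([0.563, -0.157, 0.03], 0.6)]
brush_grip [([0.632, 0.287, 0.02], 0.62)]
monitor_foot [([0.502, 0.116, 0.17], 0.69), ([0.498, 0.186, 0.213], 0.36)]
```

View pics/a.png

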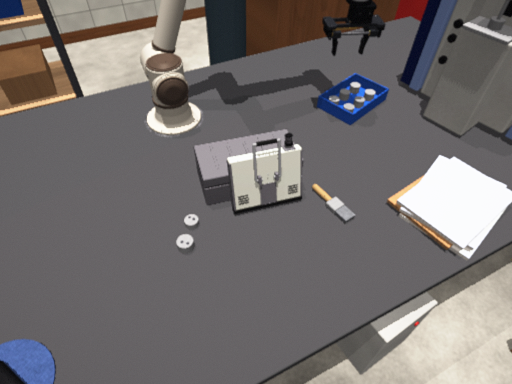

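View pics/b.png

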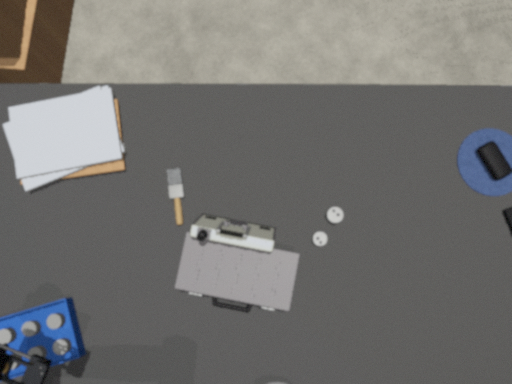

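The scene view shows the monitor (back towards us, around (265,178)) leaning on the case, with the probe at (288,138). The discs are at (190,220) and (185,242), the brush at (335,203). In the top view the monitor spans (191,235)–(273,250), so its yaw is about -10°. I'll enlarge both views to pick corners.

```bash
python3 - <<'E'
import cv2,numpy as np
a=cv2.imread('pics/a.png')[125:215,220:310];b=cv2.imread('pics/b.png')[200:290,185:290]
A=cv2.resize(a,None,fx=6,fy=6,interpolation=cv2.INTER_CUBIC);B=cv2.resize(b,None,fx=6,fy=6,interpolation=cv2.INTER_CUBIC)
cv2.imwrite('pics/a2.png',A);cv2.imwrite('pics/b2.png',B)
E
```

```text
(no output)
```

View pics/a2.png

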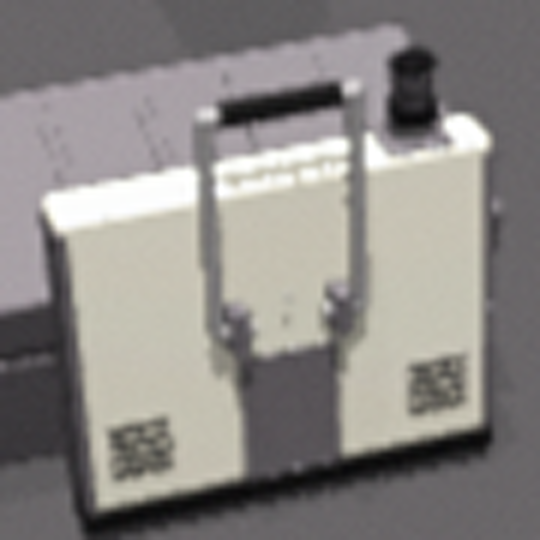

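View pics/b2.png

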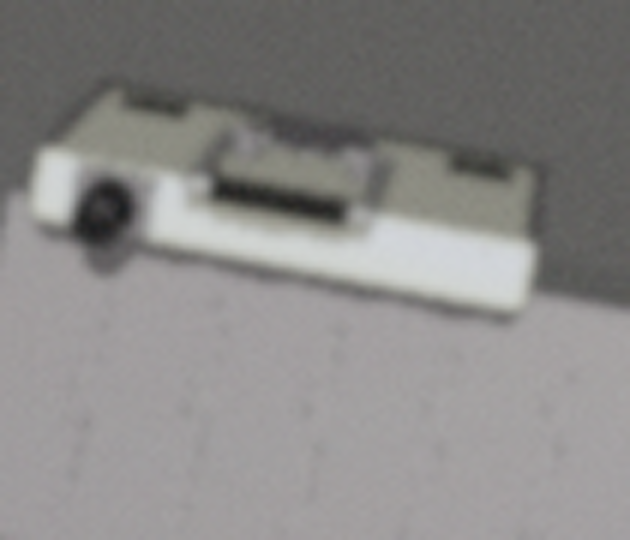

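Corners are readable in both crops: the back top edge runs (65,232)–(488,150) in the scene crop, and the top-face corners are clear in the top crop. I'll fit the pose from these.

```bash
cat > h.py <<'E'
import numpy as np,cv2
from scipy.spatial.transform import Rotation as R
from scipy.optimize import least_squares
def proj(f,P):
    Rc=R.from_euler('xyz',f['orientation'],degrees=True).as_matrix()
    q=(np.atleast_2d(P)-f['position'])@Rc*[1,-1,-1]
    K=np.array([[f['fx'],0,f['cx']],[0,f['fy'],f['cy']],[0,0,1]])
    return cv2.projectPoints(q.reshape(-1,1,3),np.zeros(3),np.zeros(3),K,np.array(f['D'],float))[0].reshape(-1,2)
def pose(p): # x,y of foot centre, yaw, lean
    Rm=R.from_euler('xyz',[0,-p[3],p[2]]).as_matrix()   # lean towards -x
    return Rm, np.array([p[0],p[1],.016])
def W(p,l): # monitor coords (z from lowest line) -> world
    Rm,o=pose(p); return (np.atleast_2d(l)-[0,0,.016])@Rm.T+o
def tool(Rm,jaw): # fingers along -z_mon; jaws along monitor axis 'x' or 'y'
    y=-Rm[:,2]; z=Rm[:,0] if jaw=='x' else Rm[:,1]
    return np.c_[np.cross(y,z),y,z]
def eul(M): return R.from_matrix(M).as_euler('xyz',degrees=True)
E
python3 - <<'E'
from h import *
from workcell import env
fs,ft=env.grab_frame("scene"),env.grab_frame("top")
S={(.016,-.105,.18):(65,232),(.016,.105,.18):(488,150),(.016,.105,.016):(490,430),(.016,-.105,.016):(92,512),(.022,0,.22):(281,97),'p':(413,55)}
T={(-.016,.105,.18):(32,222),(.016,.105,.18):(42,150),(.016,-.105,.18):(535,240),(-.016,-.105,.18):(522,318),(.022,0,.22):(278,198),'p':(105,203)}
def res(v):
    out=[]
    for f,D,o in((fs,S,(220,125)),(ft,T,(185,200))):
        L=[k if k!='p' else (0,.07,.214+v[4]) for k in D]
        out.append(proj(f,W(v,L))-(np.array(list(D.values()))/6+o-.4))
    return np.vstack(out)
r=least_squares(lambda v:res(v).ravel(),[.53,.11,-.17,.27,.006],loss='soft_l1')
print(r.x.round(4));print(res(r.x).round(1).tolist());np.save('p.npy',r.x)
p=r.x
print('probe',W(p,(0,.07,.214+p[4])),'top',W(p,(0,0,.18)),'bar',W(p,(.022,0,.22)))
Rm,_=pose(p)
for jaw in 'xy':
  for s in(1,-1):
    M=tool(Rm,jaw)@np.diag([s,1,s]); 
    for nm,l in(('probe',(0,.07,.25)),('bar',(0,0,.24)),('barend',(.1,0,.15)),('grip',(0,0,.15))):
        q=env.inverse_kinematics(W(p,l)[0],eul(M)); print(jaw,s,nm,None if q is None else np.round(q,0))
E
```

```text
[ 0.5279  0.1106 -0.1834  0.2593  0.004 ]
[[-2.2, -1.8], [1.3, -2.7], [0.3, -0.6], [-0.9, 0.9], [-0.4, 0.8], [-0.3, 0.4], [-1.4, -0.5], [-0.9, -1.1], [0.9, 0.1], [0.6, -0.4], [0.3, -0.3], [-1.2, 2.1]]
probe [[0.4897363  0.18890716 0.21122906]] top [[0.48654659 0.1183051  0.17451803]] bar [[0.49737102 0.11629764 0.21882155]]
x 1 probe [ 47.   5. -27.  16. -51. 113.]
x 1 bar [ 41.   1. -32.  16. -48. 119.]
x 1 barend [ 30.  15. -24.  15. -40. 129.]
x 1 grip [ 38.   9. -39.  20. -34. 116.]
x -1 probe [ 47.   5. -27.  16. -51. -67.]
x -1 bar [ 41.   1. -32.  16. -48. -61.]
x -1 barend [ 30.  15. -24.  15. -40. -51.]
x -1 grip [ 38.   9. -39.  20. -34. -64.]
y 1 probe [  47.    5.  -27.   16.  -51. -157.]
y 1 bar [  41.    1.  -32.   16.  -48. -151.]
y 1 barend [  30.   15.  -24.   15.  -40. -141.]
y 1 grip [  38.    9.  -39.   20.  -34. -154.]
y -1 probe [ 47.   5. -27.  16. -51.  23.]
y -1 bar [ 41.   1. -32.  16. -48.  29.]
y -1 barend [ 30.  15. -24.  15. -40.  39.]
y -1 grip [ 38.   9. -39.  20. -34.  26.]
```

```bash
python3 - <<'E'
from h import *
from workcell import env
p=np.load('p.npy');Rm,_=pose(p);M=tool(Rm,'x')@np.diag([-1,1,-1]);e=eul(M)
c=np.array([.4925,.187,.211]);u=Rm[:,2]
env.gripper_to(0.)
env.goto(c+u*.09,e)
env.move_straight(c+u*.02,rate=.1)
h=lambda:(np.array(env.read_state()['position'])-c)@u*1000
print('start',h(),env.read_state()['force'])
print(env.move_straight(c-u*.02,rate=.015,force_limit=2.5),h(),env.read_state()['force'])
print(env.move_straight(c-u*.025,rate=.015,force_limit=12),h(),env.read_state()['force'])
f=env.grab_frame("scene");g=env.grab_frame("top")
a=f['image'][110:220,205:325];b=g['image'][190:300,180:300]
cv2.imwrite('pics/c.png',np.hstack([cv2.resize(x,(400,367),interpolation=cv2.INTER_CUBIC) for x in(a,b)]))
print(env.read_state()['clock'])
E
```

```text
start 20.46369108425052 [ 0.6338608  -0.84386262  0.85490249]
True 3.370786941668317 [0.47149903 0.5523599  0.85571057]
True -3.2142797864713972 [-1.28096638 -0.01826898  3.68965817]
7.5
```

View pics/c.png

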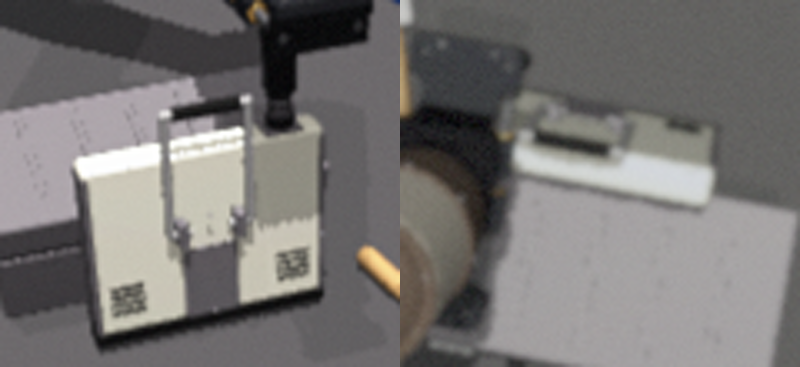

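The image shows the fingers sitting on the probe head at (280,110), with the monitor unmoved. I'll push again, harder, to confirm it is home.

```bash
python3 - <<'E'
from h import *
from workcell import env
p=np.load('p.npy');Rm,_=pose(p)
c=np.array([.4925,.187,.211]);u=Rm[:,2]
h=lambda:(np.array(env.read_state()['position'])-c)@u*1000
print(h(),env.read_state()['force'])
for k in range(2):
    print(env.move_straight(c-u*.025,rate=.015,force_limit=18),h(),env.read_state()['force']@u)
    env.dwell(.2);print(h(),env.read_state()['force']@u)
env.dwell(.2)
env.move_straight(c+u*.06,rate=.1)
print(W(p,(0,0,.214)), 'c in mon z',(c-W(p,(0,0,0))[0])@u, env.read_state()['clock'])
E
```

```text
-3.239314016524708 [-1.74230905  0.32343594  3.32430575]
True -3.2849706332561808 4.826004037133784
-3.297840056362693 4.114629854838654
True -3.36348413405458 6.082267781731365
-3.3219649640801183 5.444126545949176
[[0.47797547 0.11989467 0.20738153]] c in mon z 0.2169733203998785 9.9833
```

Pushing at 18 N gave no further travel, and the tip sits at 213.7 mm along the monitor (home is 214 mm). The probe is home, so next is the bail.

```bash
python3 - <<'E'
from h import *
from workcell import env
p=np.load('p.npy');Rm,_=pose(p);M=tool(Rm,'y')@np.diag([-1,1,-1]);e=eul(M)
P=lambda x,z:W(p,(x,0,z))[0]
env.goto(P(-.004,.30),e)
env.move_straight(P(-.004,.208),rate=.1)
print(env.read_state()['force'])
for t in np.arange(0,1.21,.15):
    env.move_straight(P(.022+.11*np.sin(t)-.0145,.11+.11*np.cos(t)-.013),rate=.04)
print(env.read_state()['force'])
env.dwell(.8)
a=env.grab_frame("scene")['image'][90:230,195:345]
env.move_straight(P(.11,.30),rate=.15)
q=env.read_state();print(q['clock'],q['force'])
env.goto(P(-.0,.32),eul(tool(Rm,'x')@np.diag([-1,1,-1])))
f=env.grab_frame("scene");b=f['image'][90:230,195:345]
t=env.grab_frame("top")
for n in('monitor_top','probe_top','bail_bar'):
  for F in(f,t): print(n,[(np.round(r['xyz'],3).tolist(),round(r['score'],2)) for r in env.search_frame(F,n)[:2]])
cv2.imwrite('pics/d.png',np.hstack([cv2.resize(x,(400,373),interpolation=cv2.INTER_CUBIC) for x in(a,b)]))
E
```

```text
[0.20097882 0.18809174 0.95598689]
[-0.41239598 -0.38106219  0.19359796]
19.5333 [-0.29758873 -0.66670794 -0.50793367]
monitor_top [([0.519, 0.104, 0.107], 0.55)]
monitor_top [([0.506, 0.071, 0.159], 0.81), ([0.559, -0.159, 0.033], 0.54)]
probe_top [([0.396, 0.014, 0.118], 0.19)]
probe_top []
bail_bar [([0.584, 0.09, 0.066], 0.85), ([0.565, -0.159, 0.032], 0.48)]
bail_bar [([0.593, 0.089, 0.058], 0.5)]
```

View pics/d.png

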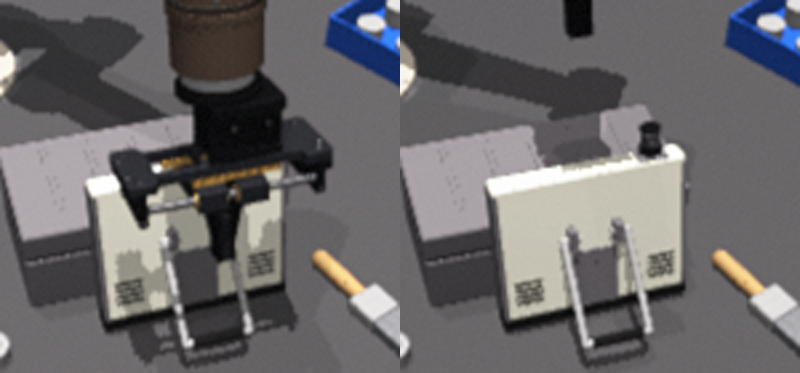

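The loop is down with its bar at crop (617,340), and the monitor hasn't moved. I'll check the bail angle by projection, then grip.

```bash
python3 - <<'E'
from h import *
from workcell import env
p=np.load('p.npy');Rm,_=pose(p);M=tool(Rm,'x')@np.diag([-1,1,-1]);e=eul(M)
f=env.grab_frame("scene")
for t in(2.1,2.3,2.4,2.53):print(t,proj(f,W(p,(.022+.11*np.sin(t),0,.11+.11*np.cos(t)))).round(1),'seen 276.4 217.6')
P=lambda x,z:W(p,(x,0,z))[0]
q=env.inverse_kinematics(P(0,.152),e); print(q)
env.gripper_to(.72,30)
env.move_straight(P(0,.20),rate=.15)
print(env.read_state()['force'])
print(env.move_straight(P(.0,.153),rate=.04,force_limit=6),env.read_state()['force'],env.read_state()['clock'])
g=env.grab_frame("scene")['image'][90:230,195:345]; t=env.grab_frame("top")['image'][190:300,180:300]
cv2.imwrite('pics/e.png',np.hstack([cv2.resize(x,(400,370),interpolation=cv2.INTER_CUBIC) for x in(g,t)]))
E
```

```text
2.1 [[279.7 212.2]] seen 276.4 217.6
2.3 [[278.2 214.7]] seen 276.4 217.6
2.4 [[277.4 215.3]] seen 276.4 217.6
2.53 [[276.1 215.5]] seen 276.4 217.6
[ 37.61996176   8.7266931  -39.00104546  20.03497212 -33.86642523
 -64.00261429]
[ 0.91525921 -0.20856948  0.25641269]
False [ 0.15663939 -0.12534281 -0.47081306] 25.05
```

View pics/e.png

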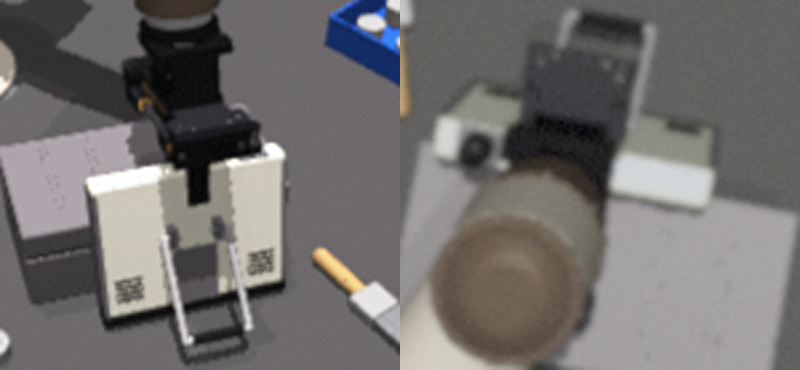

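The fingers straddle the top edge, the loop is at its stop, and the probe is clear. Now I'll grip and bring it upright.

```bash
python3 - <<'E'
from h import *
from workcell import env
p=np.load('p.npy')
def go(lean,dx,dz,**k):
    q=p.copy();q[3]=lean;q[0]+=dx*np.cos(p[2]);q[1]+=dx*np.sin(p[2])
    Rm,_=pose(q);M=tool(Rm,'x')@np.diag([-1,1,-1])
    return env.move_straight(W(q,(0,0,.153))[0]+[0,0,dz],eul(M),**k)
env.gripper_to(0.,40);s=env.read_state();print('open mm',s['opening']*87,s['force'])
go(p[3],.008,.008,rate=.03)
print('lift',env.read_state()['force'])
for l,d in((.17,.02),(.09,.03),(0,.035)): go(l,d,.008,rate=.05)
env.dwell(.3);s=env.read_state();print('up',s['force'],s['position'],s['clock'])
print(go(0,.035,-.01,rate=.012,force_limit=5))
env.dwell(.3);s=env.read_state();print(s['force'],s['position'],s['tool_rot'],s['opening']*87,s['clock'])
f=env.grab_frame("scene");g=env.grab_frame("top")
q=p.copy();q[3]=0;d=.035;q[0]+=d*np.cos(p[2]);q[1]+=d*np.sin(p[2]);np.save('q.npy',q)
L=[(x,y,z) for x in(-.016,.016) for y in(-.105,.105) for z in(.016,.18)]+[(0,.07,.214),(.085,0,.02)]
ims=[]
for F,o in((f,(195,90)),(g,(170,180))):
    im=F['image'][o[1]:o[1]+140,o[0]:o[0]+150];im=cv2.resize(im,(400,373),interpolation=cv2.INTER_CUBIC)
    for u in proj(F,W(q,L)):cv2.circle(im,tuple(int(v) for v in (u-o)*400/150),2,(0,0,255),-1)
    ims.append(im)
cv2.imwrite('pics/g.png',np.hstack(ims))
E
```

```text
open mm 31.777474811247114 [ 2.96893513 -1.95655768 -1.3292948 ]
lift [-0.04574975  0.81683852 -5.8555861 ]
up [ 0.41169819 -0.97307621 -6.28735594] [0.56182231 0.10435273 0.16116328] 28.3167
True
[0.44921617 0.052307   7.10879892] [0.56230873 0.10400259 0.15359209] [-8.99930515e+01  4.73184846e-02  7.95091520e+01] 31.461755136383957 29.4
```

View pics/g.png

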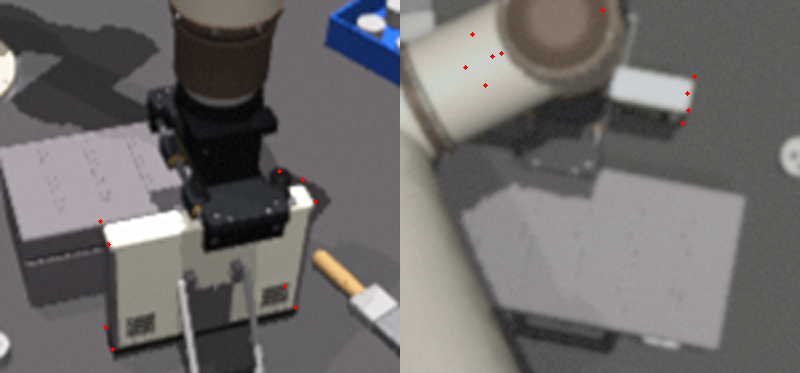

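The monitor stands upright, clear of the case. The projected model corners match in the scene view, for example the lower ones at (112,349) and (295,307), and the probe at (280,171). Brush and disc are untouched. Handing in.

```bash
python3 - <<'E'
from h import *
from workcell import env
s=env.read_state();print(s['force'],s['position'],s['opening'],s['clock'])
f=env.grab_frame("scene")
for n in('bail_bar','disc_a_mid','disc_b_mid','brush_grip'):print(n,[np.round(r['xyz'],3).tolist() for r in env.search_frame(f,n)[:1]])
env.close_job()
E
```

```text
[-0.84646917  0.41807     6.86849891] [0.5623119  0.10399645 0.15360538] 0.3667507301273919 29.5
bail_bar [[0.629, 0.081, 0.048]]
disc_a_mid [[0.506, -0.118, 0.025]]
disc_b_mid [[0.569, -0.162, 0.034]]
brush_grip [[0.635, 0.279, 0.022]]
the job is handed in; nothing more can be done
```

I handed the job in at about 29.5 s, with the gripper still holding the monitor upright on the bench. No verdict is reported, so what follows is from my own checks.

- **Probe:** I pushed it in until more force gave no further travel. The tip ended about 213.7 mm up the monitor; fully home is 214 mm.
- **Wire loop:** It sprang open past centre. Its bar showed within about 2 pixels of where a loop at the 2.53 stop should be. In that picture, 2.4 and 2.53 rad differ by only about a pixel, so this supports fully open but doesn't prove it. The loop was still down once the monitor was upright.
- **Monitor:** I gripped its top edge (40 N set, about 31.5 mm between the pads) and brought it upright, 35 mm further from the case. I then lowered it until it met the bench: the tool force went from 6 N hanging to 7 N pushing up. The tool is vertical to within 0.1°, the last pictures show a gap to the case, and the model corners line up to within a few pixels.
- **Discs and brush:** The last detections are within about 4 mm of the first ones, which is as accurate as they get.

The detector's heights for the loop bar (0.058–0.066 m leaning, 0.048 m upright) were higher than the model expects. I put this down to it including the loop's arms, because the picture itself agreed with an open loop.

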